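# Lock the pump carriage with the service pin

## Task

Take the locking pin from the bench and lock the pump module's carriage with it: the lock slot is in the hidden face under the hood on the module's front, and the carriage may have stopped anywhere along its travel, so slide the pin's tip across that face to find the slot by feel. Then push the pin fully home, collar against the face, and let go. Never push the pin against the module with more than 30 N (about 3 kg), and leave the other things on the bench where they are.

Things in the scene. Friction and masses are not known exactly. Their poses are not given: they have to be found in the camera images.
- pump_module: Fixed stainless sheet housing 130 (x) x 276 (y) x 128 (z) mm; black valves and a white pump head on the rear half of its top reach 190 mm. Origin: centre of its underside, on the bench. Its front looks along its own -x, towards the robot, and has a hooded window, own y -55 to 55 mm, 57 to 102 mm above the bench, 3 mm behind which the carriage's front face fills the view.
- face_mid (a point): Point on the carriage's flat upright hidden face, mid-window, 85 mm above the bench; (-62, 0, 85) mm in pump_module, same axes: +x into the face, y along it. The lock slot, 13 wide (y) x 14 high x 52 mm deep, has its centre at this height but anywhere within 38 mm either side along y; no pose tells where. The carriage is clamped and rigid: pressing does not move it.
- hood_edge (a point): Middle of the hood's front edge, at its top: (-97, 0, 105) mm in pump_module, same axes. The hood sticks out 32 mm over the window: a roof 102 to 105 mm above the bench and a cheek at each side (own y -55 and 55 mm, 3 mm thick, 63 to 105 mm high); open in front and below.
- lock_pin: Loose locking pin, about 105 g, lying on the bench, all aluminium: handle block 50 x 24 x 24 mm and a 10 mm rod out of its +x end. A round collar, 24 mm across, 6 mm thick, sits on the rod, front face 44 mm behind the tip: it stops on the carriage's face when the pin is home. Origin: centre of the handle's underside, own x towards the tip. Released in the slot, it stays, drooping slightly.
- pin_tip (a point): Centre of the pin's tip, (118, 0, 12) mm in lock_pin, same axes. The rod's last 4 mm taper to 8 mm across.
- pin_grip (a point): Centre of the handle block, (0, 0, 12) mm in lock_pin, same axes: 12 mm above the bench at the start, long sides 24 mm apart. Grip here from above, fingers on the long sides.
- screwdriver: Loose screwdriver lying on the bench, to be left alone.
- thumb_screw: Loose small thumb screw standing on its black head, 22 mm diameter, 48 mm high, to be left alone. Origin: centre of its underside.
- screw_cup: Loose steel bowl, 68 mm diameter, 40 mm high, to be left alone. Origin: centre of its underside.
- valve: Loose black valve block 35 x 30 x 54 mm, to be left alone. Origin: centre of its underside.
- pump_bulb: Loose white plastic pump bulb, 54 mm diameter, 45 mm high, to be left alone. Origin: centre of its underside.
- union_nut: Loose brass ring nut, 40 mm outer diameter, 18 mm high, to be left alone. Origin: centre of its underside.
- swab_pack: Loose paper pack 55 x 40 x 14 mm, to be left alone. Origin: centre of its underside.
Not all that is in view belongs to the job. Of the things that look like the lock_pin, take the one that is farthest from the robot's base at the start.

How it is judged:
By the outcome, as a careful person would: the job done as asked, in the order asked, and still so for the second after the job is handed in, with the robot touching nothing.
It also fails if it takes over 72 s, if anything falls off the work surface, if the arm or the gripper's body presses on something with over 40 N, if the wrist force passes 120 N, or if a joint passes its speed limit or range.

## Robot

A 7-joint arm with a two-finger parallel gripper is mounted at the origin on the work surface. World frame = base frame: x ahead of the robot, y to its left, z up, the work surface at z = 0. Lengths are in mm, angles in rad, forces in N, time in s.
With the tool pointing down it reaches from about 425 to 925 mm from the base axis. Payload 6.8 kg.
Tool frame: the origin (TCP) lies between the finger pads; the fingertips stand 11 mm ahead of it and the grasp point (between the pads) lies 8 mm behind it; z points along the fingers, y is the line along which they close (so a half turn about z gives the same grasp; the last joint's range is limited). The gripper opens to 85 mm and grips with 20 to 120 N. Pads are 22 mm wide; open, the fingers measure 114 mm over their backs; the gripper's body (76 mm by 85 mm) begins 54 mm behind the grasp point. The pads swing forward as they close: fully open they stand 13 mm farther back than shut.
Start: joints at [1.199, 0.477, 0.022, 1.555, -0.011, 1.109, -0.083], TCP at [176.015, -651.664, 242.308] pointing down, gripper open.
Joint ranges: [-2.96, 2.96], [-0.34, 2.1], [-1.41, 1.46], [0.24, 2.44], [-1.37, 4.51], [0.17, 1.92], [-2.96, 2.96]. Speed limits (rad/s): [2.39, 2.39, 3.14, 3.14, 3.14, 3.14, 3.14].

## Interface

Orientations are given as a unit quaternion [x, y, z, w].
In Python, from station import sensors, imaging, order gives the robot as it stands. The module is installed in compiled form; this text tells all that it offers.
- The arm moves only by the tool jog_arm, never from a script. Its argument "steps" is one flat list of numbers, 4 for each row, row after row: the shift along the tool's x, y, z in units of 50 mm (1.0 is 50 mm), then the turn about the tool's z in degrees. In form: [x, y, z, spin, x, y, z, spin, ...]. A call has 1 to 20 rows; each row shifts and turns the commanded pose from where the row before left it, along the tool's axes as they then stand; what a row does not reach is not made up. A row lasts 1/10 s, in which the tool goes at most 50 mm and 8.59 degrees, less where a joint would pass 70% of its speed; a pose out of reach is approached as far as the arm can. A call is refused whole if a number of a shift passes 1 or a number of a turn 8.59, either way. A call with a gripper value outside its range is refused whole. "fingers" is the finger opening in mm, from 0 to 85.4, set as the call begins (left out, the last holds). The fingers move at their own pace and stop on an object; "grip_force" is the grip in N (left out, the last holds). Time passes only in rows, so rows that do not move let the fingers close. It gives the time, the measured TCP pose, the force, the opening and the grip force at its end, in the units of the state.
- sensors.get_state(): the state, without advancing time (a new reading comes with each control period).
- imaging.read_camera(name): name is "side" or "top" or "wrist"; returns a dict with "color" (420x560x3 uint8, red, green, blue), "fovy" (degrees; the focal length in pixels is half the picture's height over the tangent of half this angle, whatever the lens; pixels are square), "cx", "cy" (the principal point, pixels), "camera_from_world" (4x4, takes a point from world to camera coordinates). Camera axes: x right, y down, z forward; pixel columns grow to the right and rows downward; lengths in mm; the calibration is good to about 2 mm. A picture is of the moment at which its call begins. There is no depth.
- order.close_job(): hands the job in; it is judged then, once.
The state is a dict: "clock": time; "joint_positions": joint angles; "qd": joint speeds; "joint_efforts": joint torques, N m; "tcp_pos": TCP position; "tcp_rot": TCP orientation; "force": force on the tool from outside, world axes, zero at the start; "moment": the same for the moment, N m; "width": finger opening in mm; "gripper_force": force on a finger pad.
Only numpy, scipy, OpenCV 4.12 (cv2) and the standard library are available. Lean on these libraries where they do the work, as an engineer would, in place of code of your own. Each camera call takes 0.05 s, during which the arm holds its last target. There are 200 camera calls.

## Working session

There is one attempt and no reset: what is moved stays moved. The work goes in short steps, Python scripts to look and compute and a tool call to move; the robot and the scene stay as the last step left them, time stands still between calls to the robot, and variables do not carry over. Pictures are saved under pics/ and viewed, at most 10 in all, crops included, and the job is handed in when it is done.

Besides the shell and the picture viewer there is one more tool, called by a JSON object that holds its "api" and its "payload". jog_arm: Moves the arm, as the interface text tells. Its arguments: {"type":"object","properties":{"steps":{"type":"array","items":{"type":"number"}},"fingers":{"type":"number"},"grip_force":{"type":"number"}},"required":["steps"]}

```bash
mkdir -p pics; cat > h.py <<'E'
import numpy as np,cv2
from station import sensors,imaging,order
def shot(n,f=None):
    d=imaging.read_camera(n)
    if f: cv2.imwrite(f,d["color"][:,:,::-1])
    return d
def ray(d,u,v):
    f=210/np.tan(np.radians(d["fovy"])/2);T=np.array(d["camera_from_world"])
    r=T[:3,:3].T@np.array([(u-d["cx"])/f,(v-d["cy"])/f,1]);return -T[:3,:3].T@T[:3,3],r
def onz(d,u,v,z):
    o,r=ray(d,u,v);return o+r*(z-o[2])/r[2]
def proj(d,p):
    f=210/np.tan(np.radians(d["fovy"])/2);T=np.array(d["camera_from_world"])
    c=T[:3,:3]@np.array(p,float)+T[:3,3];return np.array([d["cx"]+f*c[0]/c[2],d["cy"]+f*c[1]/c[2]])
E
python3 - <<'E'
from h import *
print(sensors.get_state())
for n in("top","side"):
    d=shot(n,f"pics/{n}0.png");o,_=ray(d,0,0);print(n,d["fovy"],d["cx"],d["cy"],o,np.round(np.array(d["camera_from_world"])[:3,:3],2).tolist())
E
```

```text
{'clock': 0.0, 'joint_positions': array([ 1.19890933,  0.47779809,  0.02233622,  1.55647172, -0.01151835,
        1.10931488, -0.08307112]), 'qd': array([-0.00066999,  0.00240326,  0.00086465,  0.00074253,  0.0002522 ,
        0.00090175,  0.00105868]), 'joint_efforts': array([ 8.49820208e-04, -5.96447325e+01,  1.60890877e+00, -2.81196606e+01,
        1.25965310e-02,  9.35904711e-03,  2.51149100e-05]), 'tcp_pos': array([ 175.83763284, -651.08511422,  241.31842641]), 'tcp_rot': array([ 9.91311250e-01,  1.31533787e-01, -1.82319600e-04, -9.14061457e-04]), 'force': array([-0.9548646 ,  0.35435887,  0.50942238]), 'moment': array([-0.01508051, -0.00800346, -0.01182133]), 'gripper_force': 0.0, 'width': 85.50450029652175}
top 47.433362566605055 279.9042905243496 217.85812084255863 [ 334.96611956   30.59111342 1272.8145815 ] [[-0.0, -1.0, 0.0], [-1.0, 0.0, -0.06], [0.06, -0.0, -1.0]]
side 47.415549970518846 275.2114273911641 202.1287548884138 [-240.12901407  770.29787944  710.15326964] [[-0.75, -0.66, 0.01], [-0.35, 0.38, -0.86], [0.56, -0.65, -0.52]]
```

View pics/top0.png

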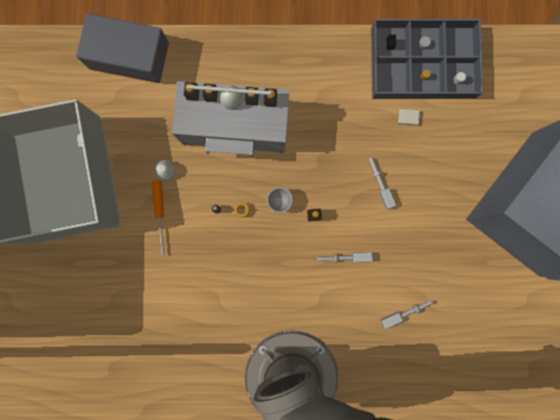

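View pics/side0.png

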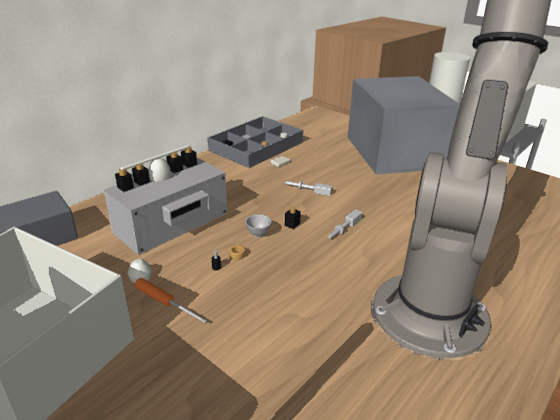

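Top: three pin-like things at (383,183), (345,257) and (408,314); the farthest from the base (291,378) is (383,183). Module at (231,118), hood at (229,147). The side view shows the hood near (186,207).

```bash
python3 - <<'E'
from h import *
a=cv2.imread("pics/top0.png");s=cv2.imread("pics/side0.png")
A=cv2.resize(a[75:165,165:300],None,fx=5.9,fy=5.9,interpolation=cv2.INTER_CUBIC)[:,:796]
cv2.imwrite("pics/m1.png",A)
d=shot("top")
h=cv2.cvtColor(a,cv2.COLOR_BGR2HSV)
m=((h[...,1]<60)&(h[...,2]>70)).astype(np.uint8)
m[:150]=0;m[215:]=0;m[:,:362]=0;m[:,405:]=0
ys,xs=np.nonzero(m);print(len(xs),xs.min(),xs.max(),ys.min(),ys.max())
P=np.array([onz(d,u,v,12)[:2] for u,v in zip(xs,ys)])
c=P.mean(0);w,V=np.linalg.eigh(np.cov(P.T));ax=V[:,1]
t=(P-c)@ax;n=(P-c)@V[:,0];print(c,ax,t.min(),t.max())
for k in range(int(t.min()),int(t.max()),10):
    q=n[(t>=k)&(t<k+10)];print(k,len(q),np.round([q.min(),q.max(),q.mean()],1) if len(q) else '')
E
```

```text
361 369 395 158 208
[ 495.0701625  -243.59525549] [-0.92424621 -0.38179698] -88.39987684149081 55.35708423431495
-88 14 [-4.7  5.1  0.3]
-78 16 [-4.4  5.5  0.5]
-68 14 [-4.7  5.1  0.3]
-58 14 [-4.4  4.4  0.3]
-48 25 [-10.7   9.6  -0.1]
-38 16 [-6.9  4.3 -1.1]
-28 15 [-4.8  4.7 -0.1]
-18 15 [-5.5  4.3 -0.7]
-8 16 [-5.9  5.  -0.1]
2 37 [-13.6  13.7   0.2]
12 43 [-14.3  14.4   0.2]
22 40 [-14.   13.7  -0.1]
32 42 [-14.3  14.4   0.1]
42 41 [-14.   13.6  -0. ]
52 12 [-11.2  11.5   0.4]
```

View pics/m1.png

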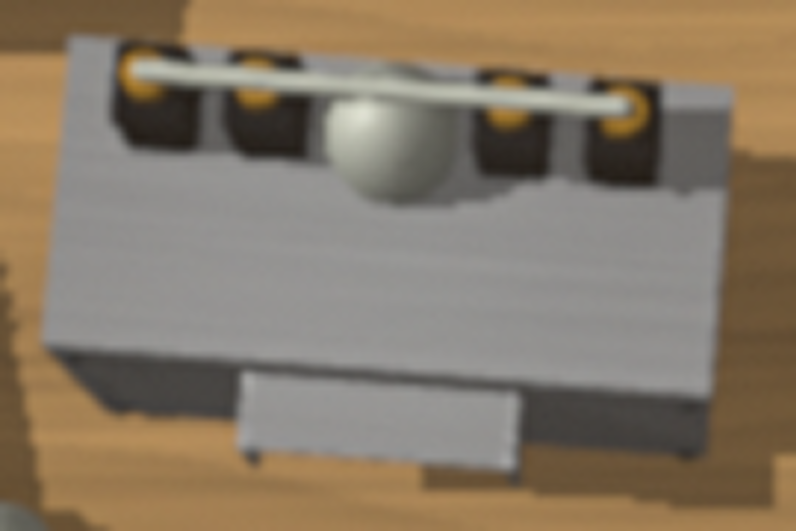

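The crop shows the module's top corners (68,35), (733,88), (710,398) and (43,345), and the hood's front edge from (240,448) to (517,470).

```bash
python3 - <<'E'
from h import *
d=shot("top")
g=lambda x,y,z:onz(d,165+(x+.5)/5.9-.5,75+(y+.5)/5.9-.5,z)[:2]
bl,br,fr,fl=[g(x,y,128) for x,y in((68,35),(733,88),(710,398),(43,345))]
print(bl,br,fr,fl,[np.linalg.norm(a-b) for a,b in((bl,br),(fr,br),(fr,fl),(fl,bl))])
c=(bl+br+fr+fl)/4
yv=(bl-br)+(fl-fr);yaw=np.arctan2(-yv[0],yv[1]);print("c",c,"yaw",np.degrees(yaw))
xv=np.array([np.cos(yaw),np.sin(yaw)])
a,b=g(240,448,105),g(517,470,105);m=(a+b)/2
print("hood",a,b,np.linalg.norm(a-b),"pred",c-97*xv,"obs",m)
print("face_mid",c-62*xv)
s=cv2.imread("pics/side0.png");S=cv2.resize(s[155:250,95:235],None,fx=5.7,fy=5.7,interpolation=cv2.INTER_CUBIC)
cv2.imwrite("pics/m2.png",S)
E
```

```text
[745.36580596 283.63341599] [722.77173015   8.10339118] [592.87157724  17.8195987 ] [615.15596893 292.21047261] [np.float64(276.4548549724521), np.float64(130.2630201333631), np.float64(275.29428944119644), np.float64(130.49202105272565)]
c [669.04127057 150.44171962] yaw -4.665509312661816
hood [577.00704108 214.38897189] [567.60760905  98.38195503] 116.38718693922245 pred [572.36267704 158.33155819] obs [572.30732506 156.38546346]
face_mid [607.24670563 155.48470922]
```

View pics/m2.png

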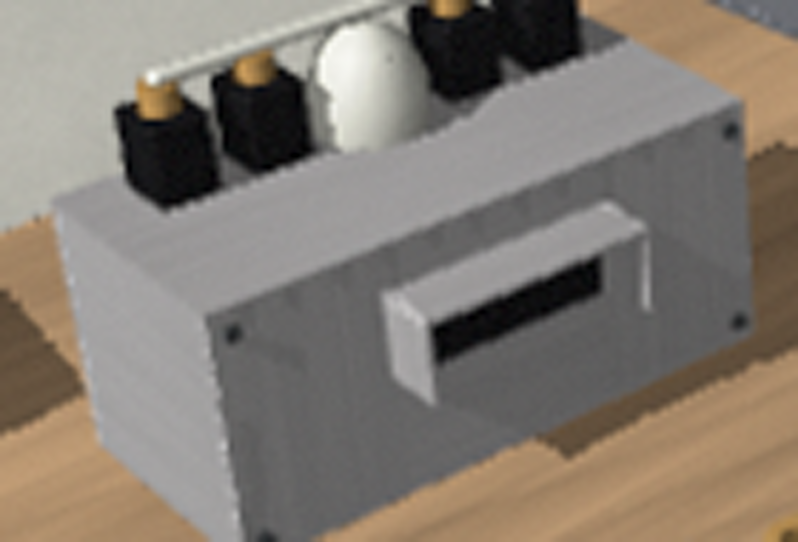

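{"api": "jog_arm", "payload": {"steps": [0,0,0,-7.3,0.42,-0.255,0.1,0,0.42,-0.255,0.1,0,0.42,-0.255,0.1,0,0.42,-0.255,0.1,0,0.42,-0.255,0.1,0,0.42,-0.255,0.1,0,0.42,-0.255,0.1,0,0.42,-0.255,0.1,0,0.42,-0.255,0.1,0,0.42,-0.255,0.1,0,0.42,-0.255,0.1,0,0.42,-0.255,0.1,0,0.42,-0.255,0.1,0,0.42,-0.255,0.1,0,0.42,-0.255,0.1,0,0.42,-0.255,0.1,0,0.42,-0.255,0.1,0,0.42,-0.255,0.1,0,0.42,-0.255,0.1,0], "fingers": 70}}

```text
clock: 2.2
tcp_pos: [453.0, -274.8, 147.1]
tcp_rot: [0.981, 0.194, 0.0, 0.0]
force: [0.4, 0.3, 0.1]
width: 69.9
gripper_force: 0.0
```

```bash
python3 - <<'E'
from h import *
d=shot("wrist","pics/w1.png");s=sensors.get_state();print(s["tcp_pos"],s["tcp_rot"],ray(d,0,0)[0])
print(proj(d,(468,-254.7,24)),proj(d,(577,-209.7,12)))
E
```

```text
[ 455.62167044 -270.29323749  146.48582556] [ 9.80420899e-01  1.96908153e-01  7.86559750e-04 -1.19203183e-03] [ 527.44608479 -243.53823873  279.5655404 ]
[266.27356706 181.99665944] [264.65745918  30.24114169]
```

View pics/w1.png

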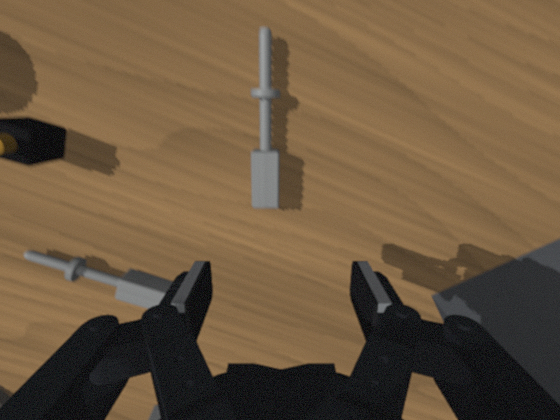

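The wrist view shows the pin handle's top centred at (265,180) and its tip at (265,28), within 2 px of prediction.

```bash
python3 - <<'E'
from h import *
im=cv2.imread("pics/w1.png");d=shot("wrist");h=cv2.cvtColor(im,cv2.COLOR_BGR2HSV)
m=((h[...,1]<50)&(h[...,2]>90)).astype(np.uint8);m[:,:240]=0;m[:,290:]=0;m[215:]=0
for v in (40,60,120,140,160,180,200): 
    x=np.nonzero(m[v])[0];print(v,x.min(),x.max()) if len(x) else print(v)
y=np.nonzero(m[:,265])[0];print(y.min(),y.max())
P=np.array([onz(d,265.3,y.min(),12),onz(d,265,180,24)]);print(P,np.linalg.norm(P[0,:2]-P[1,:2]),np.degrees(np.arctan2(*(P[0]-P[1])[[1,0]])))
s=sensors.get_state();p=np.array(s["tcp_pos"]);q=s["tcp_rot"];th=2*np.arctan2(q[1],q[0]);print(p,np.degrees(th))
e=P[1]-p;print((e[0]*np.cos(th)+e[1]*np.sin(th))/50,(e[0]*np.sin(th)-e[1]*np.cos(th))/50)
E
```

```text
40 259 268
60 259 268
120 260 268
140 260 268
160 251 278
180 251 277
200 252 278
27 207
[[ 581.66345051 -203.8726956    12.        ]
 [ 472.0245177  -248.12865653   24.        ]] 118.23402922146941 21.981558838408123
[ 454.53952726 -271.90284322  146.77301158] 22.733808223127358
0.506282554230106 -0.3034018994566368
```

{"api": "jog_arm", "payload": {"steps": [0,0,0,0,0,0,0,0,0,0,0,0]}}

```text
clock: 2.6
tcp_pos: [451.8, -276.7, 147.4]
tcp_rot: [0.981, 0.193, -0.0, 0.0]
force: [-0.5, -0.1, 0.5]
width: 70.4
gripper_force: 0.0
```

```bash
python3 - <<'E'
from h import *
for i in range(3):
    d=shot("wrist");h=cv2.cvtColor(d["color"][:,:,::-1].copy(),cv2.COLOR_BGR2HSV)
    m=((h[...,1]<50)&(h[...,2]>90)).astype(np.uint8);m[:,:230]=0;m[:,300:]=0;m[230:]=0
    x=np.nonzero(m.sum(1)>20)[0];u=np.nonzero(m[x[5]:x[-5]].sum(0)>5)[0];uc=(u[0]+u[-1])/2;vc=(x[0]+x[-1])/2
    t=np.nonzero(m)[0].min();tu=np.nonzero(m[t+3])[0].mean()
    P=np.array([onz(d,tu,t,12),onz(d,uc,vc,24)])
    print(uc,vc,tu,t,P.round(1),np.degrees(np.arctan2(*(P[0]-P[1])[[1,0]])))
    s=sensors.get_state();p=np.array(s["tcp_pos"]);q=s["tcp_rot"];th=2*np.arctan2(q[1],q[0])
    e=P[1]-p;print(p,np.degrees(th),(e[0]*np.cos(th)+e[1]*np.sin(th))/50,(e[0]*np.sin(th)-e[1]*np.cos(th))/50, s["qd"][0])
E
```

```text
263.5 148.0 262.5 27 [[ 577.5 -209.5   12. ]
 [ 492.9 -244.    24. ]] 22.180404224001883
[ 451.93776031 -276.61422227  147.47343755] 22.306263314028836 1.0060976930784387 -0.2922545258615557 -0.002180039957792771
263.5 148.0 263.0 27 [[ 577.7 -209.7   12. ]
 [ 493.  -243.9   24. ]] 21.94403833707186
[ 452.03509224 -276.43759806  147.44726553] 22.322922459507634 1.0054918792618637 -0.2910753591761663 -0.00304384467098671
263.5 148.0 263.0 27 [[ 577.8 -209.5   12. ]
 [ 493.1 -243.7   24. ]] 21.95824204213287
[ 452.131489   -276.27799137  147.42731829] 22.338165166375088 1.0056463174900963 -0.2910816949512002 -0.0049876707257628106
```

{"api": "jog_arm", "payload": {"steps": [0.16,-0.1,0.2,0,0.16,-0.1,0.2,0,0.15,-0.09,0.2,0,0,0,0.3,0,0,0,0.3,0,0,0,0.3,0,0,0,0,0,0,0,0,0,0,0,0,0]}}

```text
clock: 3.65
tcp_pos: [469.3, -253.0, 72.7]
tcp_rot: [0.981, 0.195, 0.0, 0.0]
force: [0.4, -0.2, 0.3]
width: 69.8
gripper_force: 0.0
```

{"api": "jog_arm", "payload": {"steps": [-0.02,0.01,0.25,0,0,0,0.25,0,0,0,0.25,0,0,0,0.2,0,0,0,0.1,0,0,0,0.1,0,0,0,0,0,0,0,0,0,0,0,0,0,0,0,0,0]}}

```text
clock: 4.65
tcp_pos: [468.3, -254.2, 15.2]
tcp_rot: [0.981, 0.194, 0.0, 0.0]
force: [0.3, 0.0, -0.4]
width: 70.0
gripper_force: 0.0
```

{"api": "jog_arm", "payload": {"steps": [0,0,0,0,0,0,0,0,0,0,0,0,0,0,0,0,0,0,0,0,0,0,0,0,0,0,0,0,0,0,0,0], "fingers": 15, "grip_force": 60}}

```text
clock: 5.45
tcp_pos: [468.2, -254.2, 15.2]
tcp_rot: [0.981, 0.194, 0.0, 0.0]
force: [-1.3, -0.1, 4.6]
width: 22.6
gripper_force: 59.7
```

{"api": "jog_arm", "payload": {"steps": [0,0,-0.05,0,0,0,-0.1,0,0,0,-0.2,0,0,0,-0.3,0,0,0,-0.4,0,0,0,-0.4,0,0,0,-0.4,0,0,0,-0.3,0,0,0,0,0,0,0,0,0,0,0,0,0], "grip_force": 80}}

```text
clock: 6.55
tcp_pos: [467.3, -253.8, 121.5]
tcp_rot: [0.981, 0.194, -0.001, -0.0]
force: [-0.2, 0.3, -1.1]
width: 22.3
gripper_force: 78.4
```

```bash
python3 - <<'E'
from h import *
d=shot("wrist","pics/w2.png");s=sensors.get_state();p=np.array(s["tcp_pos"]);q=s["tcp_rot"];th=2*np.arctan2(q[1],q[0]);print(p,np.degrees(th),s["width"])
t=p+[118*np.cos(th),118*np.sin(th),-3.2];print(proj(d,t),proj(d,p+[49*np.cos(th),49*np.sin(th),0]))
h=cv2.cvtColor(d["color"][:,:,::-1].copy(),cv2.COLOR_BGR2HSV)
m=((h[...,1]<50)&(h[...,2]>90)).astype(np.uint8);m[:,:200]=0;m[:,350:]=0;m[300:]=0
for v in range(0,300,12):
    x=np.nonzero(m[v])[0]
    if len(x):print(v,x.min(),x.max())
print(np.nonzero(m)[0].min())
E
```

```text
[ 467.25348221 -253.77603503  121.39723066] 22.412870235395232 22.298705569356446
[281.78911773   8.42419338] [281.61611727 184.35122095]
12 272 291
24 271 290
36 271 291
48 270 290
60 271 290
72 271 290
84 271 289
96 271 290
108 271 289
120 271 289
132 255 300
144 270 293
156 271 289
168 271 289
180 271 288
192 271 288
204 271 288
216 271 287
228 259 287
240 256 292
252 255 305
264 255 305
276 259 304
288 261 302
6
```

View pics/w2.png

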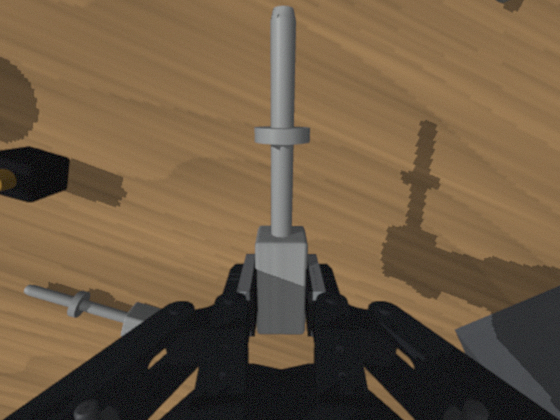

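The wrist view shows the pin held square: tip at (283,7), collar at (283,135), which matches the predicted tip. I'll carry it to a point in front of the hood.

{"api": "jog_arm", "payload": {"steps": [0,0,0,6.8,0,0,0,6.8,0,0,0,6.8,0,0,0,6.7,-0.36,-0.3,0,0,-0.36,-0.5,0,0,-0.36,-0.5,0,0,-0.36,-0.5,0,0,0,-0.5,0,0,0,-0.5,0,0,0,-0.5,0,0,0,-0.5,0,0,0,-0.5,0,0,0,-0.5,0,0,0,-0.5,0,0,0,-0.5,0,0,0,-0.5,0,0,0,-0.5,0,0,0,-0.5,0,0,0,-0.33,0,0]}}

```text
clock: 8.6
tcp_pos: [427.0, 133.9, 121.7]
tcp_rot: [0.999, -0.04, -0.001, -0.0]
force: [-0.4, -0.3, -0.7]
width: 22.0
gripper_force: 78.5
```

{"api": "jog_arm", "payload": {"steps": [0,0,0.2,0,0,0,0.2,0,0,0,0.2,0,0,0,0,0,0,0,0,0,0,0,0,0,0,0,0,0]}}

```text
clock: 9.3
tcp_pos: [427.7, 131.9, 92.6]
tcp_rot: [0.999, -0.041, 0.0, -0.0]
force: [-0.2, -0.4, -0.7]
width: 22.4
gripper_force: 78.5
```

```bash
cat >> h.py <<'E'
F=np.array([607.2,155.5]);Y=np.radians(-4.67);XV=np.array([np.cos(Y),np.sin(Y)]);YV=np.array([-np.sin(Y),np.cos(Y)])
def st():
    s=sensors.get_state();p=np.array(s["tcp_pos"]);q=s["tcp_rot"];th=2*np.arctan2(q[1],q[0])
    t=p[:2]+118*np.array([np.cos(th),np.sin(th)])-F;f=np.array(s["force"])
    print("t",s["clock"],"tip depth %.1f s %.1f z %.1f yaw %.2f"%(t@XV,t@YV,p[2],np.degrees(th)),"fx %.1f fy %.1f fz %.1f"%(f[:2]@XV,f[:2]@YV,f[2]),"m",np.round(s["moment"],2))
E
python3 -c "
from h import *
d=shot('side','pics/s2.png');st()
cv2.imwrite('pics/s2c.png',cv2.resize(cv2.imread('pics/s2.png')[120:320,80:350],None,fx=2.9,fy=2.9))
d=shot('wrist')
print(sensors.get_state()['joint_positions'].round(2))"
```

```text
t 9.35 tip depth -59.0 s -38.1 z 92.6 yaw -4.70 fx -0.4 fy 0.3 fz -1.0 m [ 0.01  0.04 -0.01]
[-0.23  0.34 -0.24  2.2   0.14  0.61 -2.23]
```

View pics/s2c.png

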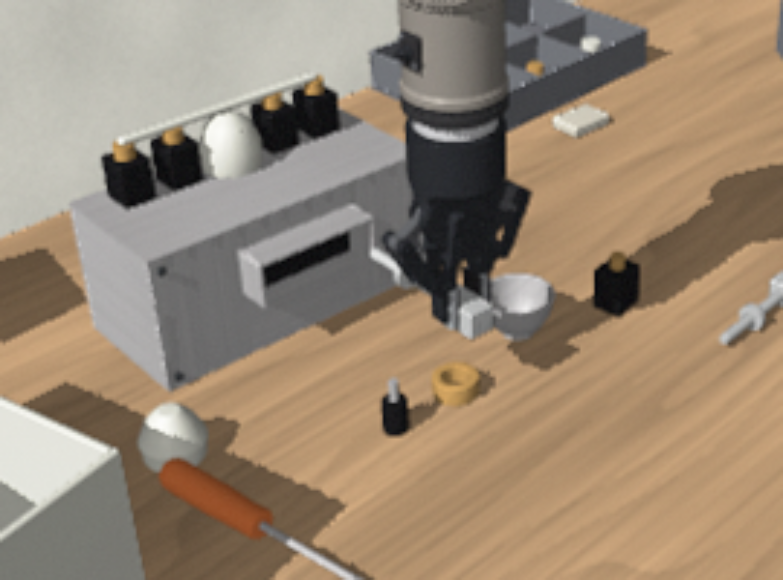

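The side view shows the arm with the pin held before the hood's right end, all loose things untouched. Now I'll lower it and approach the face.

{"api": "jog_arm", "payload": {"steps": [0,0,0.09,0,0.2,0,0,0,0.2,0,0,0,0.2,0,0,0,0.2,0,0,0,0.1,0,0,0,0.08,0,0,0,0,0,0,0,0,0,0,0,0,0,0,0]}}

```text
clock: 10.4
tcp_pos: [475.8, 128.1, 87.8]
tcp_rot: [0.999, -0.041, -0.0, 0.0]
force: [0.4, -0.8, -0.1]
width: 22.2
gripper_force: 78.5
```

```bash
python3 -c "
from h import *
st()"
```

```text
t 10.4 tip depth -10.7 s -38.0 z 87.8 yaw -4.67 fx 0.4 fy -0.7 fz -0.1 m [-0.    0.05 -0.05]
```

{"api": "jog_arm", "payload": {"steps": [0.04,0,0,0,0.04,0,0,0,0.02,0,0,0,0.02,0,0,0,0,0,0,0]}}

```text
clock: 10.9
tcp_pos: [482.4, 127.5, 87.8]
tcp_rot: [0.999, -0.041, 0.0, -0.0]
force: [0.5, 0.0, -0.7]
width: 22.0
gripper_force: 78.5
```

```bash
python3 -c "
from h import *
st()"
```

```text
t 10.9 tip depth -4.2 s -38.1 z 87.8 yaw -4.69 fx 0.5 fy 0.1 fz -0.7 m [-0.02  0.04 -0.  ]
```

{"api": "jog_arm", "payload": {"steps": [0.02,0,0,0,0.02,0,0,0,0.02,0,0,0,0,0,0,0,0,0,0,0]}}

```text
clock: 11.4
tcp_pos: [485.2, 127.3, 87.8]
tcp_rot: [0.999, -0.041, -0.0, 0.0]
force: [-0.5, -0.4, -0.1]
width: 22.2
gripper_force: 78.5
```

{"api": "jog_arm", "payload": {"steps": [0.02,0,0,0,0,0,0,0,0,0,0,0]}}

```text
clock: 11.7
tcp_pos: [486.2, 127.2, 87.8]
tcp_rot: [0.999, -0.041, -0.0, -0.0]
force: [0.8, -0.5, -1.1]
width: 22.5
gripper_force: 78.5
```

{"api": "jog_arm", "payload": {"steps": [0.02,0,0,0,0,0,0,0,0,0,0,0]}}

```text
clock: 12.0
tcp_pos: [487.2, 127.1, 87.8]
tcp_rot: [0.999, -0.041, 0.0, 0.0]
force: [-0.8, -0.5, -1.6]
width: 22.7
gripper_force: 78.5
```

```bash
python3 -c "
from h import *
st()"
```

```text
t 12.0 tip depth 0.7 s -38.1 z 87.8 yaw -4.69 fx -0.8 fy -0.6 fz -1.6 m [ 0.01  0.01 -0.04]
```

{"api": "jog_arm", "payload": {"steps": [0.02,0,0,0,0,0,0,0,0,0,0,0]}}

```text
clock: 12.3
tcp_pos: [487.9, 127.0, 87.7]
tcp_rot: [0.999, -0.041, -0.0, 0.0]
force: [-1.7, -0.5, -0.6]
width: 22.4
gripper_force: 78.5
```

{"api": "jog_arm", "payload": {"steps": [0.02,0,0,0,0,0,0,0,0,0,0,0]}}

```text
clock: 12.6
tcp_pos: [488.0, 126.9, 87.5]
tcp_rot: [0.999, -0.041, -0.001, 0.0]
force: [-4.2, 1.7, 0.2]
width: 22.3
gripper_force: 78.6
```

{"api": "jog_arm", "payload": {"steps": [0.02,0,0,0,0,0,0,0,0,0,0,0]}}

```text
clock: 12.9
tcp_pos: [488.0, 126.9, 87.3]
tcp_rot: [0.999, -0.041, -0.002, 0.001]
force: [-7.7, 0.6, 1.9]
width: 22.4
gripper_force: 78.8
```

Contact at TCP x = 488.0, about 3.5 N/mm, pressing at about 8 N. Now I'll slide toward +y in short strokes.

{"api": "jog_arm", "payload": {"steps": [0,-0.04,0,0,0,-0.04,0,0,0,-0.04,0,0,0,0,0,0]}}

```text
clock: 13.3
tcp_pos: [488.4, 131.5, 86.9]
tcp_rot: [0.999, -0.042, -0.002, 0.001]
force: [-5.9, -2.1, -0.5]
width: 22.3
gripper_force: 78.6
```

```bash
python3 -c "
from h import *
st()"
```

```text
t 13.3 tip depth 1.5 s -33.8 z 86.9 yaw -4.77 fx -5.7 fy -2.5 fz -0.5 m [-0.47  1.28 -0.34]
```

{"api": "jog_arm", "payload": {"steps": [0,-0.04,0,0,0,-0.04,0,0,0,-0.04,0,0,0,0,0,0]}}

```text
clock: 13.7
tcp_pos: [488.8, 137.4, 86.8]
tcp_rot: [0.999, -0.042, -0.002, 0.001]
force: [-6.2, -3.7, -0.7]
width: 22.3
gripper_force: 78.6
```

```bash
python3 -c "
from h import *
st()"
```

```text
t 13.7 tip depth 1.5 s -27.9 z 86.8 yaw -4.77 fx -5.8 fy -4.1 fz -0.7 m [-0.44  1.33 -0.27]
```

{"api": "jog_arm", "payload": {"steps": [0,-0.04,-0.02,0,0,-0.04,0,0,0,-0.04,0,0,0,0,0,0]}}

```text
clock: 14.1
tcp_pos: [489.3, 143.3, 87.8]
tcp_rot: [0.999, -0.042, -0.002, 0.001]
force: [-6.0, -2.1, -0.5]
width: 22.4
gripper_force: 78.6
```

```bash
python3 -c "
from h import *
st()"
```

```text
t 14.1 tip depth 1.5 s -21.9 z 87.8 yaw -4.78 fx -5.8 fy -2.6 fz -0.5 m [-0.47  1.34 -0.34]
```

{"api": "jog_arm", "payload": {"steps": [0,-0.04,0,0,0,-0.04,0,0,0,-0.04,0,0,0,0,0,0]}}

```text
clock: 14.5
tcp_pos: [489.8, 149.4, 87.7]
tcp_rot: [0.999, -0.042, -0.002, 0.001]
force: [-6.2, -1.8, -0.4]
width: 22.3
gripper_force: 78.6
```

```bash
python3 -c "
from h import *
st();print(sensors.get_state()['tcp_rot'])"
```

```text
t 14.5 tip depth 1.5 s -15.9 z 87.7 yaw -4.77 fx -6.1 fy -2.3 fz -0.4 m [-0.45  1.35 -0.33]
[ 0.99912848 -0.04164406 -0.00247505  0.00138858]
```

{"api": "jog_arm", "payload": {"steps": [0,-0.04,-0.015,0,0,-0.04,0,0,0,-0.04,0,0,0,0,0,0]}}

```text
clock: 14.9
tcp_pos: [490.2, 155.3, 88.5]
tcp_rot: [0.999, -0.042, -0.003, 0.001]
force: [-5.7, -2.0, -0.9]
width: 22.5
gripper_force: 78.6
```

```bash
python3 -c "
from h import *
st()"
```

```text
t 14.9 tip depth 1.4 s -9.9 z 88.5 yaw -4.78 fx -5.5 fy -2.5 fz -0.9 m [-0.49  1.39 -0.36]
```

{"api": "jog_arm", "payload": {"steps": [0,-0.04,0,0,0,-0.04,0,0,0,-0.04,0,0,0,0,0,0]}}

```text
clock: 15.3
tcp_pos: [490.7, 161.3, 88.5]
tcp_rot: [0.999, -0.042, -0.003, 0.001]
force: [-6.2, -2.7, -1.4]
width: 22.0
gripper_force: 78.6
```

```bash
python3 -c "
from h import *
st()"
```

```text
t 15.3 tip depth 1.4 s -4.0 z 88.5 yaw -4.77 fx -6.0 fy -3.2 fz -1.4 m [-0.5   1.38 -0.32]
```

{"api": "jog_arm", "payload": {"steps": [0,-0.04,0,0,0,-0.04,0,0,0,-0.04,0,0,0,0,0,0]}}

```text
clock: 15.7
tcp_pos: [491.2, 167.3, 88.4]
tcp_rot: [0.999, -0.042, -0.003, 0.001]
force: [-5.9, -2.3, -0.6]
width: 22.0
gripper_force: 78.6
```

```bash
python3 -c "
from h import *
st()"
```

```text
t 15.7 tip depth 1.4 s 2.1 z 88.4 yaw -4.77 fx -5.7 fy -2.8 fz -0.6 m [-0.41  1.36 -0.35]
```

{"api": "jog_arm", "payload": {"steps": [0,-0.04,0,0,0,-0.04,0,0,0,-0.04,0,0,0,0,0,0]}}

```text
clock: 16.1
tcp_pos: [491.7, 173.2, 88.4]
tcp_rot: [0.999, -0.042, -0.003, 0.002]
force: [-7.1, -2.6, -1.3]
width: 22.5
gripper_force: 78.6
```

```bash
python3 -c "
from h import *
st()"
```

```text
t 16.1 tip depth 1.4 s 8.0 z 88.4 yaw -4.78 fx -6.8 fy -3.2 fz -1.3 m [-0.49  1.41 -0.27]
```

{"api": "jog_arm", "payload": {"steps": [0,-0.04,0,0,0,-0.04,0,0,0,-0.04,0,0,0,0,0,0]}}

```text
clock: 16.5
tcp_pos: [492.4, 179.5, 88.5]
tcp_rot: [0.999, -0.041, -0.002, 0.001]
force: [-6.0, -1.3, -1.8]
width: 22.3
gripper_force: 78.6
```

```bash
python3 -c "
from h import *
st()"
```

```text
t 16.5 tip depth 1.6 s 14.4 z 88.5 yaw -4.75 fx -5.9 fy -1.8 fz -1.8 m [-0.37  1.32 -0.28]
```

{"api": "jog_arm", "payload": {"steps": [0,-0.04,0,0,0,-0.04,0,0,0,-0.04,0,0,0,0,0,0]}}

```text
clock: 16.9
tcp_pos: [495.6, 186.3, 89.6]
tcp_rot: [0.999, -0.041, 0.0, 0.0]
force: [-0.4, -2.2, -0.6]
width: 22.4
gripper_force: 78.7
```

```bash
python3 -c "
from h import *
st()"
```

```text
t 16.9 tip depth 4.3 s 21.5 z 89.6 yaw -4.74 fx -0.2 fy -2.3 fz -0.6 m [-0.43  0.1  -0.28]
```

The tip dropped 2.8 mm into the slot at s ≈ 21.5, touching the +y wall lightly. I'll centre it and then push in.

{"api": "jog_arm", "payload": {"steps": [0,0.03,0.025,0,0,0,0,0,0.06,0,0,0,0.06,0,0,0,0,0,0,0]}}

```text
clock: 17.4
tcp_pos: [501.8, 184.8, 88.4]
tcp_rot: [0.999, -0.041, 0.0, -0.0]
force: [0.7, -0.6, -1.4]
width: 22.6
gripper_force: 78.6
```

```bash
python3 -c "
from h import *
st()"
```

```text
t 17.4 tip depth 10.5 s 20.5 z 88.4 yaw -4.71 fx 0.7 fy -0.5 fz -1.4 m [-0.14 -0.02  0.  ]
```

{"api": "jog_arm", "payload": {"steps": [0.08,0.01,0,0,0.08,0,0,0,0.08,0,0,0,0.08,0,0,0,0.08,0,0,0,0,0,0,0]}}

```text
clock: 18.0
tcp_pos: [521.5, 182.5, 88.3]
tcp_rot: [0.999, -0.041, 0.0, -0.0]
force: [-0.2, -0.0, -0.9]
width: 22.5
gripper_force: 78.8
```

```bash
python3 -c "
from h import *
st()"
```

```text
t 18.0 tip depth 30.4 s 19.8 z 88.3 yaw -4.72 fx -0.2 fy -0.1 fz -0.9 m [-0.07 -0.02 -0.  ]
```

{"api": "jog_arm", "payload": {"steps": [0.06,0,0,0,0.06,0,0,0,0.06,0,0,0,0.04,0,0,0,0,0,0,0,0,0,0,0]}}

```text
clock: 18.6
tcp_pos: [531.8, 181.7, 88.3]
tcp_rot: [0.999, -0.041, -0.0, 0.0]
force: [-0.3, -0.3, 0.2]
width: 22.1
gripper_force: 78.8
```

```bash
python3 -c "
from h import *
st()"
```

```text
t 18.6 tip depth 40.7 s 19.9 z 88.3 yaw -4.69 fx -0.3 fy -0.3 fz 0.2 m [ 0.05 -0.02  0.  ]
```

{"api": "jog_arm", "payload": {"steps": [0.03,0,0,0,0.03,0,0,0,0.02,0,0,0,0.02,0,0,0,0,0,0,0,0,0,0,0]}}

```text
clock: 19.2
tcp_pos: [536.2, 181.3, 88.1]
tcp_rot: [0.999, -0.041, -0.0, 0.0]
force: [-2.3, -0.3, -1.2]
width: 22.4
gripper_force: 79.0
```

{"api": "jog_arm", "payload": {"steps": [0.02,0,0,0,0.02,0,0,0,0,0,0,0,0,0,0,0]}}

```text
clock: 19.6
tcp_pos: [536.3, 181.2, 87.8]
tcp_rot: [0.999, -0.04, -0.002, 0.001]
force: [-8.2, 0.8, 2.3]
width: 22.5
gripper_force: 79.3
```

```bash
python3 -c "
from h import *
st()"
```

```text
t 19.6 tip depth 45.2 s 19.9 z 87.8 yaw -4.63 fx -8.2 fy 0.2 fz 2.3 m [0.05 1.53 0.04]
```

Collar seated: travel 43.7 mm past the face contact, 8 N. I'll relax slightly, open, and check.

{"api": "jog_arm", "payload": {"steps": [-0.03,0,0,0,0,0,0,0]}}

```text
clock: 19.8
tcp_pos: [536.3, 181.2, 87.9]
tcp_rot: [0.999, -0.041, -0.001, 0.0]
force: [-4.2, 0.6, -1.6]
width: 22.4
gripper_force: 78.7
```

{"api": "jog_arm", "payload": {"steps": [0,0,0,0,0,0,0,0,0,0,0,0,0,0,0,0,0,0,0,0,0,0,0,0], "fingers": 60}}

```text
clock: 20.4
tcp_pos: [537.5, 181.2, 88.4]
tcp_rot: [0.999, -0.041, 0.0, -0.0]
force: [-0.0, -0.2, 0.5]
width: 59.6
gripper_force: 0.0
```

{"api": "jog_arm", "payload": {"steps": [0,0,-0.1,0,0,0,-0.2,0,0,0,-0.3,0,0,0,-0.4,0,0,0,-0.4,0,-0.1,0,-0.4,0,-0.2,0,-0.4,0,-0.4,0,-0.3,0,-0.4,0,0,0,-0.3,0,0,0,0,0,0,0,0,0,0,0,0,0,0,0]}}

```text
clock: 21.7
tcp_pos: [468.3, 186.8, 213.3]
tcp_rot: [0.999, -0.041, 0.0, -0.0]
force: [-0.5, 0.6, 0.1]
width: 60.3
gripper_force: 0.0
```

```bash
python3 - <<'E'
from h import *
d=shot("wrist","pics/w3.png");t=shot("side","pics/s3.png")
w=cv2.imread("pics/w3.png");s=cv2.imread("pics/s3.png")
w=cv2.resize(w,(400,300));s=cv2.resize(s[140:320,80:320],(400,300))
cv2.imwrite("pics/fin.png",np.hstack([w,s]))
p=np.r_[F-45.5*0*XV+20*YV,0]
for k,z in((0,85),(-49+1.5,97),(-99+1.5,97)): q=F+1.5*XV+k*XV+20*YV;print(k,proj(d,(*q,z))*400/560)
E
```

```text
0 [200.86664698  16.63874157]
-47.5 [200.90471131  64.21758039]
-97.5 [200.91892584 111.15727468]
```

View pics/fin.png

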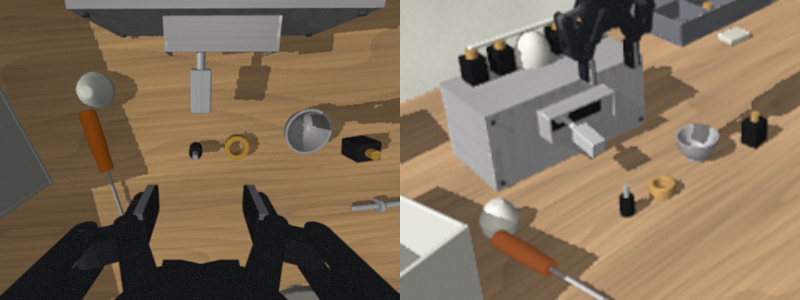

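The picture shows the pin in the slot with the handle drooping, its front edge at about (201,68) and rear at (201,112). I'll check that against a drooped home pose.

```bash
python3 - <<'E'
from h import *
d=shot("wrist","pics/w4.png")
g=cv2.cvtColor(d["color"],cv2.COLOR_RGB2HSV)
m=(g[...,1]<50)&(g[...,2]>100)
r=m[75:175,266:297].sum(1);print([(75+i,int(x)) for i,x in enumerate(r) if i%2==0])
for a in(0,.09):
  for k in(-49,-99):
    for z0 in (97,95):
      q=F+1.5*XV+k*XV+20*YV;print(a,k,z0,proj(d,(*q,z0+k*a)).round(1))
E
```

```text
[(75, 10), (77, 10), (79, 10), (81, 10), (83, 10), (85, 10), (87, 10), (89, 10), (91, 10), (93, 10), (95, 11), (97, 13), (99, 29), (101, 29), (103, 29), (105, 29), (107, 29), (109, 29), (111, 29), (113, 29), (115, 29), (117, 29), (119, 29), (121, 29), (123, 28), (125, 29), (127, 28), (129, 28), (131, 28), (133, 28), (135, 28), (137, 28), (139, 28), (141, 28), (143, 28), (145, 28), (147, 28), (149, 27), (151, 28), (153, 28), (155, 28), (157, 26), (159, 0), (161, 0), (163, 0), (165, 0), (167, 0), (169, 0), (171, 0), (173, 0)]
0 -49 97 [281.2  91.7]
0 -49 95 [281.2  91.8]
0 -99 97 [281.3 157.2]
0 -99 95 [281.3 156.9]
0.09 -49 97 [281.2  92. ]
0.09 -49 95 [281.2  92.1]
0.09 -99 97 [281.2 155.7]
0.09 -99 95 [281.2 155.3]
```

```bash
python3 - <<'E'
from h import *
d=shot("wrist")
g=cv2.cvtColor(d["color"],cv2.COLOR_RGB2GRAY)
print(g[55:85,[245,250,310,330]].T.tolist())
for z in(105,102): print(proj(d,(*(F+(1.5-35)*XV+20*YV),z)).round(1))
w=cv2.imread("pics/w4.png")[10:180,200:370];cv2.imwrite("pics/w4c.png",cv2.resize(w,(595,595),interpolation=cv2.INTER_CUBIC))
E
```

```text
[[140, 140, 142, 144, 142, 142, 142, 141, 140, 141, 142, 142, 139, 140, 142, 145, 131, 117, 122, 126, 116, 112, 111, 109, 111, 112, 117, 117, 117, 119], [139, 141, 140, 142, 143, 141, 143, 139, 139, 137, 140, 140, 140, 139, 143, 142, 131, 114, 127, 129, 123, 113, 110, 111, 111, 115, 111, 114, 118, 121], [140, 140, 142, 143, 140, 143, 137, 139, 137, 139, 136, 141, 138, 139, 144, 143, 131, 106, 114, 118, 118, 124, 125, 129, 131, 130, 130, 129, 126, 122], [141, 138, 138, 140, 142, 139, 137, 133, 135, 140, 140, 136, 136, 141, 141, 137, 118, 86, 77, 97, 122, 127, 128, 129, 130, 127, 126, 124, 122, 121]]
[281.3  70.2]
[281.3  70.7]
```

View pics/w4c.png

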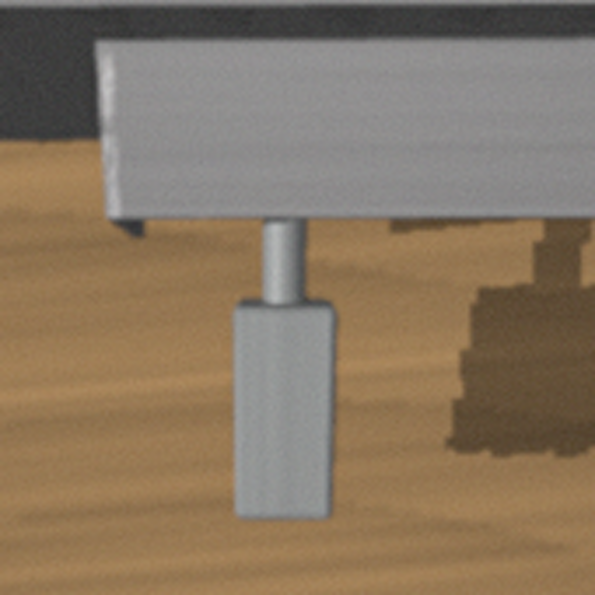

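The handle sits about 1–2 mm short of the ideal home position, some of it from the droop. I'll nudge it from behind with closed fingers to make sure.

{"api": "jog_arm", "payload": {"steps": [0,0,0,0,0,0,0.3,0,0,0,0.4,0,0,0,0.4,0,0,0,0.4,0,0,0,0.4,0,0,0,0.4,0,0,0,0.32,0,0.1,0,0,0,0.1,0,0,0,0.1,0,0,0,0.1,0,0,0,0.06,0,0,0,0,0,0,0,0,0,0,0], "fingers": 0}}

```text
clock: 23.4
tcp_pos: [490.4, 185.1, 82.5]
tcp_rot: [0.999, -0.041, 0.0, -0.0]
force: [-0.7, 0.5, -0.4]
width: 0.1
gripper_force: 0.0
```

{"api": "jog_arm", "payload": {"steps": [0.03,0,0,0,0.03,0,0,0,0.02,0,0,0,0,0,0,0]}}

```text
clock: 23.8
tcp_pos: [494.6, 184.7, 82.3]
tcp_rot: [0.999, -0.041, 0.0, -0.0]
force: [-0.3, -0.5, -0.3]
width: 0.1
gripper_force: 0.0
```

{"api": "jog_arm", "payload": {"steps": [0.02,0,0,0,0.02,0,0,0,0,0,0,0]}}

```text
clock: 24.1
tcp_pos: [496.6, 184.5, 82.3]
tcp_rot: [0.999, -0.041, 0.0, 0.0]
force: [0.1, 0.2, 0.1]
width: 0.2
gripper_force: 0.0
```

{"api": "jog_arm", "payload": {"steps": [0.02,0,0,0,0.02,0,0,0,0,0,0,0]}}

```text
clock: 24.4
tcp_pos: [497.4, 184.3, 82.0]
tcp_rot: [0.999, -0.041, -0.001, 0.0]
force: [-3.5, 1.2, 0.5]
width: -0.0
gripper_force: 1.7
```

{"api": "jog_arm", "payload": {"steps": [0.02,0,0,0,0.02,0,0,0,0,0,0,0]}}

```text
clock: 24.7
tcp_pos: [497.7, 184.1, 81.5]
tcp_rot: [0.999, -0.04, -0.002, 0.001]
force: [-8.3, 0.3, 0.0]
width: -0.2
gripper_force: 3.9
```

{"api": "jog_arm", "payload": {"steps": [0.02,0,0,0,0,0,0,0,0,0,0,0]}}

```text
clock: 25.0
tcp_pos: [497.8, 184.1, 81.3]
tcp_rot: [0.999, -0.04, -0.003, 0.001]
force: [-10.0, 1.2, 1.5]
width: 0.1
gripper_force: 4.9
```

The handle doesn't give at 10 N, so the pin is home. Backing away.

{"api": "jog_arm", "payload": {"steps": [-0.05,0,0,0,-0.1,0,0,0,-0.3,0,0,0,-0.4,0,-0.1,0,-0.3,0,-0.4,0,0,0,-0.4,0,0,0,-0.4,0,0,0,-0.4,0,0,0,-0.4,0,0,0,-0.4,0,0,0,0,0,0,0,0,0,0,0,0,0]}}

```text
clock: 26.3
tcp_pos: [443.8, 188.5, 206.5]
tcp_rot: [0.999, -0.041, -0.0, 0.0]
force: [0.2, 0.2, -1.2]
width: 0.1
gripper_force: 0.0
```

```bash
python3 - <<'E'
from h import *
d=shot("wrist","pics/w5.png");st()
g=cv2.cvtColor(d["color"],cv2.COLOR_RGB2HSV);m=((g[...,1]<50)&(g[...,2]>100))
r=m[:,262:300].sum(1);x=np.nonzero((r>20)&(r<36))[0];print(x)
for k in(-49,-99): print(proj(d,(*(F+1.5*XV+k*XV+20*YV),90)).round(1))
print(proj(d,(*(F+(1.5-35)*XV+20*YV),105)).round(1))
E
```

```text
t 26.35 tip depth -47.7 s 19.6 z 206.4 yaw -4.69 fx -1.3 fy -0.0 fz -0.5 m [ 0.04  0.04 -0.01]
[ 62  63  64  65  66  67  68  69  70  71  72  73  74  75  76  77  78  79
  80  81  82  83  84  85  86  87  88  89  90  91  92  93  94  95  96  97
  98  99 100 101 102 103 104 105 106 107 108 109 110 111 112 113 114 115
 116 117 118 119 120 121 122 123 124 125 126 127 128]
[280.9  56.4]
[280.9 126.2]
[281.   29.9]
```

View pics/w5.png

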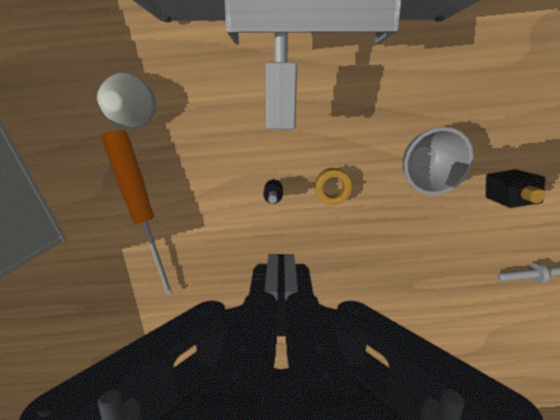

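The picture shows the pin still seated, with its handle at (281,62–128), the gripper clear and the other things undisturbed. Handing in.

```bash
python3 -c "
from station import order
print(order.close_job())"
```

```text
the job is handed in; nothing more can be done
None
```

The job is handed in: the farthest pin is in the carriage's lock slot, found by feel about 20 mm to the +y side of mid-window. It went in until the collar stopped on the face and did not give under a 10 N check push; forces I read stayed at or below about 10 N, and it took about 26 s.

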